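Push the row of blanks home in the print jig and lock it

ROBOT

A 6-joint arm with a two-finger parallel gripper is mounted at the origin on the work surface. World frame = base frame: x ahead of the robot, y to its left, z up, the work surface at z = 0. Lengths are in m, angles in rad, forces in N, time in s.
With the tool pointing down it reaches from about 0.3 to 0.775 m from the base axis. Payload 14.6 kg.
Tool frame: the origin (TCP) lies on the centre line of the jaws, within the pads' length; the fingertips stand 19 mm ahead of it and the grasp point (between the pads) is the TCP; y points along the fingers, x is the direction in which the jaws open and shut, and the axes are right-handed (so a half turn about y gives the same grasp; the last joint's range is limited). The gripper opens to 94 mm and grips with 3 to 60 N. Pads are 16 mm wide; open, the fingers measure 119 mm over their backs; the gripper's body (75 mm by 177 mm) begins 78 mm behind the grasp point.
Start: joints at [-1.379, 0.3, 1.521, -0, 1.321, -0.067], TCP at [0.141, -0.532, 0.224] pointing down, gripper open.
Joint ranges: [-3.03, 3.03], [-0.79, 2.21], [0.23, 2.52], [-1.04, 4.18], [0, 3.07], [-2.55, 2.55]. Speed limits (rad/s): [2.22, 2.22, 2.57, 3.14, 3.14, 3.14].

INTERFACE

Orientations are given as [roll, pitch, yaw] about the fixed x, y, z axes, in that order (R = Rz(yaw) Ry(pitch) Rx(roll)).
In Python, from station import ctrl, optics gives the robot as it stands.
- The arm moves only by the tool jog_arm, never from a script. Its argument "targets" is a list of rows, each a list of 3 entries, a list of its own where there are three numbers: the finger opening in cm, from 0 to 9.4, then the shift along the tool's x, y, z in cm, then the turn about the tool's y in rad. A call has 1 to 10 rows; each row is the pose to reach, as a shift and turn from the pose commanded when the call began, along the tool's axes at that moment; what a row does not reach only later rows make up. A row lasts 1/10 s, in which the tool goes at most 50 mm and 8.59 degrees, less where a joint would pass 70% of its speed; a pose out of reach is approached as far as the arm can. A call with a gripper value outside its range is refused whole. The fingers move at their own pace and stop on an object; "grip_force" is the grip in N (left out, the last holds). Time passes only in rows, so rows that repeat a pose let the fingers close. It gives the time, the measured TCP pose, the force and the opening at its end, in the units of the state.
- ctrl.get_obs(): the state, without advancing time (a new reading comes with each control period).
- optics.camera(name): name is "scene" or "top"; returns a dict with "img" (420x560x3 uint8, red, green, blue), "range_z" (420x560 float32, m along the optical axis (not along the pixel's ray), 0 where there is no reading), "camera_matrix" (3x3 intrinsics, pixels), "world_to_cam" (4x4, takes a point from world to camera coordinates). Camera axes: x right, y up, looking along -z (the intrinsics and any distortion apply to the point x, -y, -z); pixel columns grow to the right and rows downward; lengths in m; the calibration is good to about 2 mm. A picture is of the moment at which its call begins.
- ctrl.hand_in(): hands the job in, once; it reports no verdict.
The state is a dict: "time_s": time; "qpos": joint angles; "joint_vel": joint speeds; "tau": joint torques, N m; "ee_pos": TCP position; "eef_rot": TCP orientation; "force": force on the tool from outside, world axes, zero at the start; "moment": the same for the moment, N m; "grip_width": finger opening in m.
Only numpy, scipy, OpenCV 4.12 (cv2) and the standard library are available. Lean on these libraries where they do the work, as an engineer would, in place of code of your own. Each camera call takes 0.05 s, during which the arm holds its last target. There are 200 camera calls.

TASK

Load the print jig: pushing with a fingertip on the end of the last wooden blank only, slide the whole row of five along the channel as one train until the first is fully home against the end stop and no gaps are left. Then push the flat brass keeper bar round, fully across the channel behind the last blank, and move clear. Touch none of the other four blanks, pick nothing up, and leave everything else where it is.

Things in the scene. Friction and masses are not known exactly. Their poses are not given: they have to be found in the camera images.
- jig: print jig: dark-faced plywood board 270 x 500 mm, 12 mm thick, taped to the table, fixed. Origin at the centre of its underside; y runs along the track to the end stop, x across the track towards the keeper's side. Two aluminium strips (20 mm wide, 8 mm high, 62 mm apart, midway at x = 0) form a channel 395 mm long, open at the -y end. The keeper's pivot is on the strip at x = 41 mm
- stop_face (a point): foot of the end stop's face: on the channel's centre line, at board-top height (12 mm above the table). The stop is an aluminium bar across the +y end of the channel, 18 mm high above the board. The tight row of five is 250 mm long, so when home its free end lies 250 mm from this face
- track_mouth (a point): open end of the channel, on its centre line at board-top height; 395 mm from the stop face, in the jig's -y direction
- blank1: wooden printing blank, 60 mm across the track, 50 mm along it, 28 mm high, 40 to 80 g, lying in the channel on the board (its top is 40 mm above the table); origin at the centre of its underside, its y axis along the track. First of the row, nearest the end stop
- blank2: wooden printing blank, 60 mm across the track, 50 mm along it, 28 mm high, 40 to 80 g, lying in the channel on the board (its top is 40 mm above the table); origin at the centre of its underside, its y axis along the track. Second of the row
- blank3: wooden printing blank, 60 mm across the track, 50 mm along it, 28 mm high, 40 to 80 g, lying in the channel on the board (its top is 40 mm above the table); origin at the centre of its underside, its y axis along the track. Third of the row
- blank4: wooden printing blank, 60 mm across the track, 50 mm along it, 28 mm high, 40 to 80 g, lying in the channel on the board (its top is 40 mm above the table); origin at the centre of its underside, its y axis along the track. Fourth of the row
- blank5: wooden printing blank, 60 mm across the track, 50 mm along it, 28 mm high, 40 to 80 g, lying in the channel on the board (its top is 40 mm above the table); origin at the centre of its underside, its y axis along the track. Last of the row, at its free end, the only one to be pushed
- keeper (a joint): keeper: flat brass turn-bar, 12 mm wide, 20.5 to 32.5 mm above the table (passes over the strips, not over a blank). Turns level on a screw, stays where left (about 0.5 N at its tip). 0 = along the strip, pointing away from the end stop; negative = swung outward (as it starts); positive = swung over the channel; 1.57 rad = fully across, at its limit, its side 2.5 mm clear of a home row's end
- keeper_pivot (a point): the keeper's pivot axis, at the bar's mid thickness (26.5 mm above the table); the screw head stands 4.5 mm above the bar
- keeper_tip (a point): free end of the keeper bar, on its centre line, mid thickness, 66 mm from the pivot
- spare_blank: sixth wooden blank of the same size, lying loose on the jig board on the robot's side of the track: not part of the row; origin at the centre of its underside
- ink_pot: white plastic ink pot with a grey cap, 54 mm across, 50 mm high, on the board beyond the track; origin at the centre of its underside
- tin_lid: round shallow steel tin lid, 72 mm across, 12 mm high, on the board on the robot's side of the track; origin at the centre of its underside
- tape_roll: roll of blue masking tape lying flat on the table, 104 mm across, 36 mm high; origin at the centre of its underside
- squeegee: hand squeegee lying flat on the table to the robot's right, wooden grip 260 x 45 x 24 mm with an orange blade; origin under the middle of the grip
- spatula: ink spatula lying on the table to the robot's right; origin at the middle of its underside
- bottle: amber bottle with a black cap, 60 mm across, 150 mm high, standing on the table to the robot's right; origin at the centre of its underside
There are look-alikes about, which are no part of the job. Leave any black or green look-alike of the blank3 alone. What is shaped like the blank5 but orange or red is not meant.

How it is judged:
By the outcome, as a careful person would: the job done as asked, in the order asked, and still so for the second after the job is handed in, with the robot touching nothing.
It also fails if it takes over 48 s, if anything falls off the work surface, if the arm or the gripper's body presses on something with over 40 N, if the wrist force passes 120 N, or if a joint passes its speed limit or range.

## Working session

There is one attempt and no reset: what is moved stays moved. The work goes in short steps, Python scripts to look and compute and a tool call to move; the robot and the scene stay as the last step left them, time stands still between calls to the robot, and variables do not carry over. Pictures are saved under pics/ and viewed, about 8 in all and at most 12, crops included, and the job is handed in when it is done.

Besides the shell and the picture viewer there is one more tool, called as name([rows], argument=value, ...), one row to a line, values as JSON. jog_arm: Moves the arm, as the interface text tells. Its arguments: {"type":"object","properties":{"targets":{"type":"array","items":{"type":"array"}},"grip_force":{"type":"number"}},"required":["targets"]}

```bash
mkdir -p pics
cat > h.py <<'E'
import numpy as np, cv2
from station import ctrl, optics
def shot(n,tag):
    c=optics.camera(n); cv2.imwrite(f'pics/{tag}.png',c['img'][:,:,::-1]); np.savez(f'pics/{tag}.npz',**c); return c
def load(tag): return dict(np.load(f'pics/{tag}.npz'))
def ray(c,u,v,z):
    K=c['camera_matrix'];T=np.linalg.inv(c['world_to_cam'])
    d=np.linalg.inv(K)@[u,v,1]; d=T[:3,:3]@(d*[1,-1,-1]); o=T[:3,3]
    return o+d*(z-o[2])/d[2]
def proj(c,p):
    q=c['world_to_cam']@[*p,1]; q=c['camera_matrix']@(q[:3]*[1,-1,-1]); return q[:2]/q[2]
def cloud(c):
    K=c['camera_matrix'];T=np.linalg.inv(c['world_to_cam']);r=c['range_z']
    v,u=np.mgrid[:r.shape[0],:r.shape[1]]
    d=np.stack([u,v,np.ones_like(u)],-1)@np.linalg.inv(K).T*[1,-1,-1]*r[...,None]
    return d@T[:3,:3].T+T[:3,3]
E
python3 - <<'E'
from h import *
a=shot('top','top0');b=shot('scene','scene0')
cv2.imwrite('pics/both0.png',cv2.resize(np.hstack([a['img'],b['img']])[:,:,::-1],(800,300)))
for c in(a,b): print(c['camera_matrix'].round(1).tolist(),np.linalg.inv(c['world_to_cam'])[:3].round(3).tolist())
print(ctrl.get_obs())
E
```

```text
[[507.9, 0.0, 289.3], [0.0, 507.9, 202.4], [0.0, 0.0, 1.0]] [[0.008, 0.996, -0.09, 0.474], [-1.0, 0.011, 0.028, -0.131], [0.028, 0.089, 0.996, 1.302]]
[[507.8, 0.0, 275.8], [0.0, 507.8, 207.5], [0.0, 0.0, 1.0]] [[0.663, -0.581, 0.472, 1.2], [0.748, 0.524, -0.408, -0.722], [-0.011, 0.623, 0.782, 1.107]]
{'time_s': 0.1, 'qpos': array([-1.37862856e+00,  3.00414501e-01,  1.52148150e+00, -1.78200403e-06,
        1.32067112e+00, -6.66277998e-02]), 'joint_vel': array([ 0.00117576, -0.00181702, -0.00043237,  0.0012546 , -0.00065288,
        0.00154487]), 'tau': array([ 1.67906546e-03, -5.32642472e+01, -3.53282690e+01,  7.09686032e-02,
        2.35025020e-02, -6.04702609e-05]), 'ee_pos': array([ 0.14069883, -0.53149819,  0.22395948]), 'eef_rot': array([-1.57073317e+00,  9.72419091e-04, -1.31200029e+00]), 'force': array([ 0.04213436,  0.19817418, -0.3354313 ]), 'moment': array([-0.04158749,  0.00515661,  0.06778742]), 'grip_width': 0.09377380461491096}
```

View pics/top0.png

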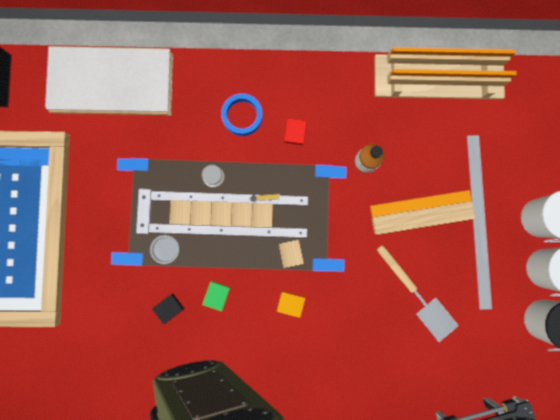

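View pics/scene0.png

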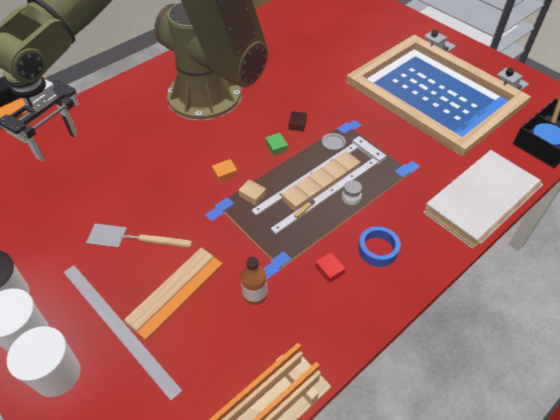

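Run:
```python
from h import *
a=load('top0');b=load('scene0')
A=cv2.resize(a['img'][150:275,120:340],(800,455),interpolation=cv2.INTER_CUBIC)
B=cv2.resize(b['img'][120:255,210:420],(800,514),interpolation=cv2.INTER_CUBIC)
cv2.imwrite('pics/c1.png',A[:,:,::-1]);cv2.imwrite('pics/c2.png',B[:,:,::-1])
P=cloud(a); h=cv2.cvtColor(a['img'],cv2.COLOR_RGB2HSV)
m=(P[...,2]>.032)&(P[...,2]<.05); m[:, :160]=0; m[:,290:]=0; m[:195]=0;m[232:]=0
m=m.astype('uint8'); n,l,s,ce=cv2.connectedComponentsWithStats(m)
for i in range(1,n):
  if s[i,4]>50:
    q=P[l==i]; print(s[i],q.min(0).round(4),q.max(0).round(4),np.median(q,0).round(4), cv2.minAreaRect(q[:,:2].astype('f4')*1000))
```

```text
[ 170  200  103   27 2444] [ 0.5278 -0.1232  0.032 ] [0.5911 0.1295 0.0481] [0.5587 0.0037 0.0394] ((559.0272216796875, 3.0766372680664062), (252.53099060058594, 60.2066650390625), 88.76416015625)
```

View pics/c1.png

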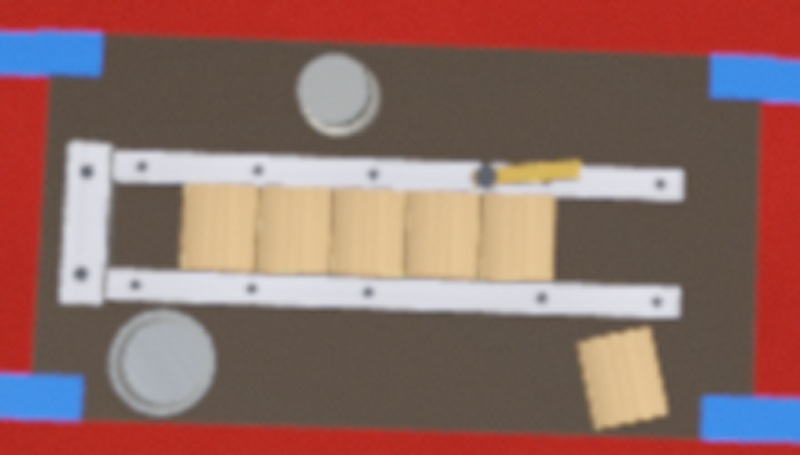

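View pics/c2.png

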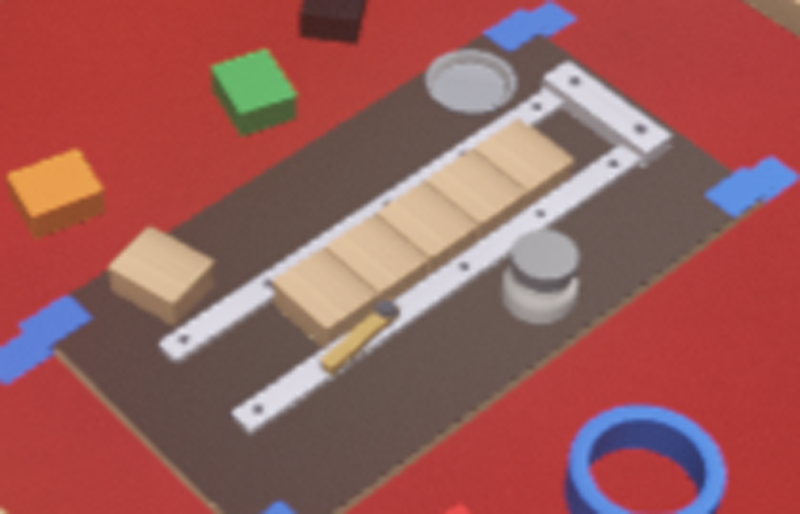

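Run:
```python
from h import *
a=load('top0');b=load('scene0')
f=lambda x,y:(x/800*220+120-.5+.5*220/800, y/455*125+150-.5+.5*125/455)
g=lambda x,y:(x/800*210+210-.5, y/514*135+120-.5)
pts=dict(stopT=(111,155,.03),stopB=(105,295,.03),upL=(115,151,.02),upR=(684,170,.02),up_inR=(683,200,.02),loR_in=(681,288,.02),lo_inL=(107,270,.02),up_inL=(112,182,.02),b5T=(555,193,.04),b5B=(553,281,.04),b1T=(183,184,.04),b1B=(180,268,.04),piv=(485,176,.037),tip=(580,170,.0325))
for k,(x,y,z) in pts.items(): print(k,ray(a,*f(x,y),z).round(4))
for k,(x,y,z) in dict(piv=(387,307,.037),tip=(329,364,.0325),b5lo=(273,289,.04),b5hi=(325,330,.04)).items(): print('scene',k,ray(b,*g(x,y),z).round(4))
# two-view heights
def tri(p,q):
    o1=ray(a,*p,0);d1=ray(a,*p,1)-o1;o2=ray(b,*q,0);d2=ray(b,*q,1)-o2
    s,t=np.linalg.lstsq(np.stack([d1,-d2],1),o2-o1,rcond=None)[0]; return (o1+s*d1+o2+t*d2)/2
print(tri(f(580,170),g(329,364)),tri(f(485,176),g(387,307)),tri(f(553,281),g(273,289)))
P=cloud(b);q=g(325,270);print('scene top5',P[int(q[1]),int(q[0])])
```

```text
stopT [0.6103 0.1819 0.03  ]
stopB [0.5142 0.1828 0.03  ]
upL [0.6142 0.1817 0.02  ]
upR [ 0.6054 -0.2134  0.02  ]
up_inR [ 0.5844 -0.2128  0.02  ]
loR_in [ 0.5231 -0.2117  0.02  ]
lo_inL [0.5317 0.1845 0.02  ]
up_inL [0.5926 0.1831 0.02  ]
b5T [ 0.5865 -0.1236  0.04  ]
b5B [ 0.5262 -0.1229  0.04  ]
b1T [0.5899 0.13   0.04  ]
b1B [0.5326 0.1304 0.04  ]
piv [ 0.598  -0.0754  0.037 ]
tip [ 0.6033 -0.1406  0.0325]
scene piv [ 0.5992 -0.0756  0.037 ]
scene tip [ 0.6067 -0.1391  0.0325]
scene b5lo [ 0.534  -0.1265  0.04  ]
scene b5hi [ 0.5867 -0.1245  0.04  ]
[ 0.60458117 -0.13936042  0.03058602] [ 0.59829221 -0.07507994  0.03574042] [ 0.52732189 -0.12203002  0.0304144 ]
scene top5 [ 0.54087403 -0.08493179  0.03615433]
```

Blank5 is the right-most wooden block in the channel, at top px (262,215). Look-alikes: spare blank (291,254), orange (291,305), red (295,131), green (216,296) and black (167,308), none of them in the channel. The close crop agrees. The keeper pivot is at px (253,198), with the bar swung slightly outward. The row's free end is at y≈-0.123 and should be at about -0.0675 when home. First I'll move high over the mouth.

jog_arm([
  [0,[-22.9,0,48.8],-1.291],
  [0,[-22.9,0,48.8],-1.291],
  [0,[-22.9,0,48.8],-1.291],
  [0,[-22.9,0,48.8],-1.291],
  [0,[-22.9,0,48.8],-1.291],
  [0,[-22.9,0,48.8],-1.291],
  [0,[-22.9,0,48.8],-1.291],
  [0,[-22.9,0,48.8],-1.291],
  [0,[-22.9,0,48.8],-1.291],
  [0,[-22.9,0,48.8],-1.291],
], grip_force=20)

```text
time_s: 1.1
ee_pos: [0.5252, -0.2088, 0.2243]
eef_rot: [-1.571, 0.0, -0.017]
force: [0.4, 0.1, 0.1]
grip_width: 0.0178
```

jog_arm([
  [0,[0,0,0],0],
  [0,[0,0,0],0],
  [0,[0,0,0],0],
])

```text
time_s: 1.4
ee_pos: [0.5233, -0.2111, 0.2243]
eef_rot: [-1.571, 0.001, -0.022]
force: [0.4, -0.4, -0.3]
grip_width: 0.0004
```

jog_arm([
  [0,[3.0,0,2.7],0],
  [0,[3.0,4,2.7],0],
  [0,[3.0,8,2.7],0],
  [0,[3.0,12,2.7],0],
  [0,[3.0,15,2.7],0],
  [0,[3.0,17,2.7],0],
  [0,[3.0,18,2.7],0],
  [0,[3.0,18,2.7],0],
  [0,[3.0,18,2.7],0],
])

```text
time_s: 2.3
ee_pos: [0.5547, -0.1849, 0.0456]
eef_rot: [-1.571, -0.001, -0.022]
force: [-0.1, 0.3, 0.8]
grip_width: 0.0007
```

Run:
```python
from h import *
a=shot('top','top1');b=shot('scene','scene1');print(ctrl.get_obs()['ee_pos'],ctrl.get_obs()['force'])
A=cv2.resize(a['img'][150:275,120:340],(800,455),interpolation=cv2.INTER_CUBIC)[:, :,::-1]
B=cv2.resize(b['img'][140:255,210:420],(800,438),interpolation=cv2.INTER_CUBIC)[:,:,::-1]
cv2.imwrite('pics/c3.png',cv2.resize(np.vstack([A,B]),(533,595)))
```

```text
[ 0.55499107 -0.18458717  0.04581404] [ 0.12884601  0.32942969 -0.19370223]
```

View pics/c3.png

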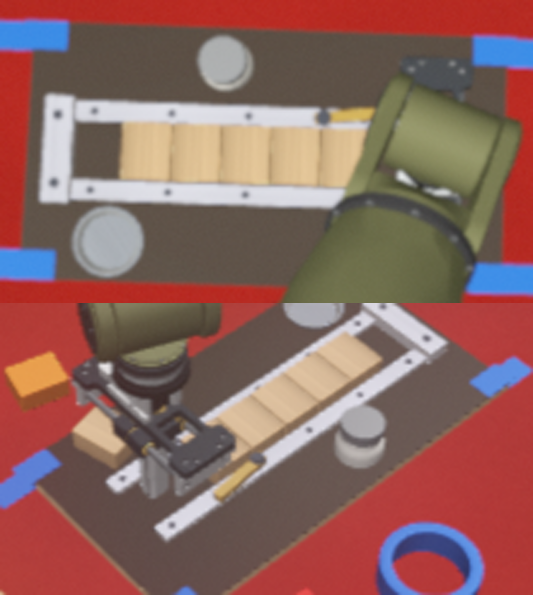

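The fingertips are closed and standing in the channel behind blank5. Everything else is unchanged. Next I'll approach and push gently.

jog_arm([
  [0,[0,0.3,1],0],
  [0,[0,0.3,2],0],
  [0,[0,0.3,3],0],
  [0,[0,0.3,4],0],
  [0,[0,0.3,4.3],0],
  [0,[0,0.3,4.6],0],
  [0,[0,0.3,4.9],0],
  [0,[0,0.3,5.2],0],
  [0,[0,0.3,5.5],0],
  [0,[0,0.3,5.8],0],
])

```text
time_s: 3.4
ee_pos: [0.5558, -0.1262, 0.0415]
eef_rot: [-1.571, -0.0, -0.021]
force: [-0.2, -2.0, 0.3]
grip_width: 0.0004
```

jog_arm([
  [0,[0,0,0.3],0],
  [0,[0,0,0.6],0],
  [0,[0,0,0.9],0],
  [0,[0,0,1.2],0],
  [0,[0,0,1.5],0],
  [0,[0,0,1.8],0],
  [0,[0,0,2.1],0],
  [0,[0,0,2.4],0],
  [0,[0,0,2.7],0],
  [0,[0,0,3.0],0],
])

```text
time_s: 4.4
ee_pos: [0.5564, -0.0959, 0.0415]
eef_rot: [-1.571, -0.0, -0.021]
force: [-0.3, -1.6, -0.6]
grip_width: 0.0009
```

jog_arm([
  [0,[0,0,0.2],0],
  [0,[0,0,0.4],0],
  [0,[0,0,0.6],0],
  [0,[0,0,0.8],0],
  [0,[0,0,1.0],0],
  [0,[0,0,1.2],0],
  [0,[0,0,1.4],0],
  [0,[0,0,1.5],0],
  [0,[0,0,1.6],0],
  [0,[0,0,1.7],0],
])

```text
time_s: 5.4
ee_pos: [0.5567, -0.0791, 0.0415]
eef_rot: [-1.571, -0.0, -0.021]
force: [-1.2, -1.4, 0.0]
grip_width: 0.0006
```

jog_arm([
  [0,[0,0,0.1],0],
  [0,[0,0,0.2],0],
])

```text
time_s: 5.6
ee_pos: [0.5568, -0.0771, 0.0414]
eef_rot: [-1.571, 0.0, -0.021]
force: [0.3, -1.4, 0.3]
grip_width: 0.0002
```

jog_arm([
  [0,[0,0,0.1],0],
  [0,[0,0,0.2],0],
])

```text
time_s: 5.8
ee_pos: [0.5568, -0.0756, 0.0415]
eef_rot: [-1.572, -0.0, -0.021]
force: [-1.1, -10.6, -0.3]
grip_width: 0.0004
```

jog_arm([
  [0,[0,0,0.05],0],
  [0,[0,0,0.1],0],
  [0,[0,0,0.1],0],
])

```text
time_s: 6.1
ee_pos: [0.5568, -0.0755, 0.0415]
eef_rot: [-1.573, -0.0, -0.021]
force: [-1.1, -12.6, -0.4]
grip_width: 0.0003
```

The force rose sharply to 12 N with no further motion, so the row is home. Contact is at y≈-0.0676, as expected. Now I'll back off, lift, and go round to the outside of the keeper.

jog_arm([
  [0,[0,0,-1],0],
  [0,[0,0,-4],0],
  [0,[0,0,-8],0],
  [0,[0,0,-10],0],
  [0,[0,-3,-10],0],
  [0,[0,-6,-10],0],
  [0,[4,-6,-10],0],
  [0,[7.5,-6,-8],0],
  [0,[7.5,-6,-5.1],0],
  [0,[7.5,-6,-5.1],0],
])

```text
time_s: 7.1
ee_pos: [0.6311, -0.1239, 0.1008]
eef_rot: [-1.57, 0.001, -0.018]
force: [-0.0, 0.0, 0.5]
grip_width: 0.0006
```

Run:
```python
from h import *
a=shot('top','top2');b=shot('scene','scene2');print(ctrl.get_obs()['ee_pos'],ctrl.get_obs()['force'])
A=cv2.resize(a['img'][150:275,120:340],(800,455),interpolation=cv2.INTER_CUBIC)[:, :,::-1]
B=cv2.resize(b['img'][140:255,210:420],(800,438),interpolation=cv2.INTER_CUBIC)[:,:,::-1]
cv2.imwrite('pics/c4.png',cv2.resize(np.vstack([A,B]),(533,595)))
```

```text
[ 0.63058896 -0.12659849  0.10128714] [-0.12248773 -0.38702271 -0.69442357]
```

View pics/c4.png

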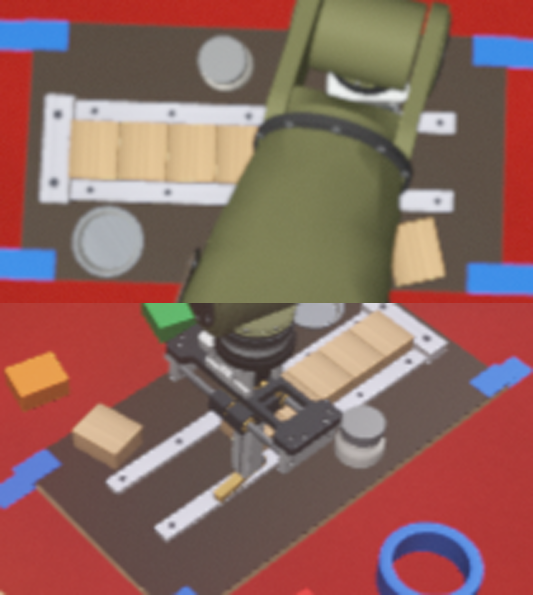

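Row is against the stop, and the finger is hovering just outside the keeper. Next I'll lower it.

jog_arm([
  [0,[0,2,0],0],
  [0,[0,4,0],0],
  [0,[0,5.3,0],0],
  [0,[0,5.8,0],0],
  [0,[0,5.8,0],0],
  [0,[0,5.8,0],0],
])

```text
time_s: 7.8
ee_pos: [0.6311, -0.1271, 0.0443]
eef_rot: [-1.571, -0.001, -0.021]
force: [-0.7, -0.4, -0.2]
grip_width: 0.0007
```

jog_arm([
  [0,[-0.7,0.1,0],0],
  [0,[-1.1,0.1,-0.1],0],
  [0,[-1.5,0.1,-0.2],0],
  [0,[-2.0,0.1,-0.35],0],
  [0,[-2.5,0.1,-0.5],0],
  [0,[-3.0,0.1,-0.55],0],
  [0,[-3.5,0.1,-0.6],0],
  [0,[-4.05,0.1,-0.55],0],
  [0,[-4.6,0.1,-0.5],0],
  [0,[-5.15,0.1,-0.3],0],
])

```text
time_s: 8.8
ee_pos: [0.5787, -0.1287, 0.0424]
eef_rot: [-1.571, 0.0, -0.021]
force: [1.3, 0.6, 0.7]
grip_width: 0.0004
```

jog_arm([
  [0,[-0.5,0,0.2],0],
  [0,[-1.05,0,0.5],0],
  [0,[-1.55,0,0.85],0],
  [0,[-2.0,0,1.3],0],
  [0,[-2.4,0,1.75],0],
  [0,[-2.75,0,2.3],0],
  [0,[-3.05,0,2.8],0],
  [0,[-3.25,0,3.3],0],
  [0,[-3.4,0,3.7],0],
  [0,[-3.4,0,3.8],0],
])

```text
time_s: 9.8
ee_pos: [0.5457, -0.0897, 0.0424]
eef_rot: [-1.571, 0.001, -0.02]
force: [-2.1, -5.0, 0.8]
grip_width: 0.0006
```

jog_arm([
  [0,[0,0,0.05],0],
  [0,[0,0,0.1],0],
  [0,[0,0,0.15],0],
  [0,[0,0,0.15],0],
])

```text
time_s: 10.2
ee_pos: [0.5457, -0.0895, 0.0424]
eef_rot: [-1.572, 0.001, -0.021]
force: [-2.7, -9.1, 1.4]
grip_width: 0.0004
```

The keeper is hard against its limit: 9 N with no motion, at the expected y. Now I'll back straight off, lift and clear the view.

jog_arm([
  [0,[0,0,-0.3],0],
  [0,[0,0,-1.5],0],
  [0,[0,0,-4],0],
  [0,[0,0,-8],0],
  [0,[0,-4,-9],0],
  [0,[0,-9,-9],0],
  [0,[0,-14,-9],0],
  [0,[0,-18,-9],0],
  [0,[0,-18,-9],0],
])

```text
time_s: 11.1
ee_pos: [0.5457, -0.1796, 0.2284]
eef_rot: [-1.574, -0.009, -0.021]
force: [-0.5, 0.9, -0.4]
grip_width: 0.0006
```

jog_arm([
  [0,[-4,0,-4],0],
  [0,[-8,0,-8],0],
  [0,[-12,0,-12],0],
  [0,[-15,0,-16],0],
  [0,[-18,0,-20],0],
  [0,[-20,0,-24],0],
  [0,[-20,0,-28],0],
  [0,[-20,0,-28],0],
  [0,[-20,0,-28],0],
  [0,[-20,0,-28],0],
])

```text
time_s: 12.1
ee_pos: [0.3384, -0.4534, 0.2219]
eef_rot: [-1.57, 0.0, -0.021]
force: [-0.2, -0.3, -0.5]
grip_width: 0.0006
```

Run:
```python
from h import *
a=shot('top','top3');b=shot('scene','scene3');o=ctrl.get_obs();print(o['ee_pos'],o['force'],o['time_s'])
A=cv2.resize(a['img'][150:275,120:340],(800,455),interpolation=cv2.INTER_CUBIC)[:, :,::-1]
B=cv2.resize(b['img'][140:255,210:420],(800,438),interpolation=cv2.INTER_CUBIC)[:,:,::-1]
cv2.imwrite('pics/c5.png',cv2.resize(np.vstack([A,B]),(533,595)))
a0=load('top0');d=np.abs(a['img'].astype(int)-a0['img']).max(2)>40
n,l,s,ce=cv2.connectedComponentsWithStats(d.astype('uint8'));print([x.tolist() for x in s[1:] if x[4]>6])
```

```text
[ 0.33881369 -0.45318927  0.22244382] [ 0.18483868 -1.10343923 -0.76608854] 12.2
[[256, 194, 24, 7, 134], [149, 199, 22, 25, 502], [249, 201, 24, 26, 517], [291, 274, 245, 146, 16122], [179, 360, 105, 60, 2332], [174, 377, 11, 3, 13], [118, 378, 49, 42, 1260], [164, 378, 7, 2, 8], [179, 385, 5, 5, 14], [171, 393, 45, 27, 658], [184, 397, 8, 6, 13], [202, 415, 29, 5, 91]]
```

View pics/c5.png

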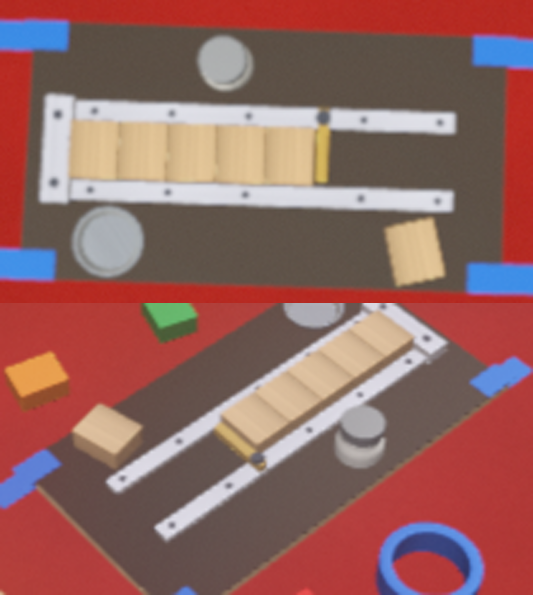

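The picture shows the five blanks tight against the stop and the keeper square across behind blank5. Only the row, the keeper and the arm changed between the first and last images. Handing in.

```bash
python3 -c "
from station import ctrl
print(ctrl.hand_in())"
```

```text
the job is handed in; nothing more can be done
None
```

The row of five is home against the end stop, the keeper is fully across behind the last blank, and the job is handed in at about 12 s of the 48 s allowed.

- **Pushing the row:** I pushed only on the end of blank5 with the closed fingertips. The push force went from about 1.5 N to 12 N with no further motion. By then the free end was at y ≈ -0.0676 m, against -0.0675 m worked out from the pictures.
- **Turning the keeper:** I swung it round from the outside with a fingertip until it pressed at 9 N without moving. Then I backed straight off, lifted and moved clear.
- **Last check:** The final pictures from both cameras show no visible gaps in the row, blank1 on the stop and the keeper square across the channel. Comparing the top camera's first and last images, only the row, the keeper and the arm had changed.
- **Disagreements:** Triangulating one corner of blank5 put its top at about 30 mm, while the top camera's depth reading gave 39 mm and the text 40 mm. I put that down to a badly picked corner and went with the depth reading. I also judged the gaps by eye and from contact force, and did not measure the final row length.

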